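# Lay the equipment case down and push it home

## Task

One of the two equipment cases on the rubber mat, the larger, has been left standing on edge, handle up. Push it over near its top, from the lid side, so that it comes down flat on its rubber feet with the lid up, then push it along the mat until its handle edge lies square against the metal stop bar, and leave it there. Only push it: do not grip it, reach round to its foot side or lift it off the mat, and leave the other things as they stand.

Things in the scene. Friction and masses are not known exactly. Their poses are not given: they have to be found in the camera images.
- case: Orange plastic equipment case, loose, 0.4 to 0.8 kg: a closed box 220 wide (y), 180 from hinge edge to handle edge (z), 66 thick (x: lid face -33, foot tips +33; orange shell to +25). Starts on its hinge edge, z up, lid (-x) towards the robot, feet (+x) towards the stop bar. Origin: middle of the hinge edge. Lying as wanted, x points down and z to the bar.
- case_lid (a point): Middle of the lid face (three raised ribs), at case (-33, 0, +90 mm). Pushed on this face towards +x at about 150 mm above the mat, the standing case tips past its balance after 40 to 50 mm and then falls over by itself; 80 mm of push is ample.
- case_footplate: The black plate (190 x 150 mm) with four 4 mm rubber feet, fixed on the foot side of the case; its frame equals the case's.
- case_handle_edge (a point): Middle of the case's handle edge (black folded handle, two steel latches; on top at the start), at case (0, 0, +180 mm). 39 mm above the table when the case lies flat on the mat.
- case_pivot (a point): Middle of the edge between hinge edge and foot side, over which the case tips, at case (+25, 0, 0 mm). It is 6 mm above the table at the start and about 14 mm when the case lies flat.
- bay: Grey rubber mat, fixed, 420 (x) x 660 (y) x 6 mm, with an aluminium stop bar (16 mm thick, top 34 mm above the table) across its whole width near the far end. Origin: under the mat's centre at table height; x points to the stop bar, z up. The bar's near face is at x = +160 mm.
- stop_face (a point): Middle of the near face of the stop bar, 20 mm above the table; axes as the mat's (x into the bar, y along it).
- neighbour: Bystander: a smaller orange case already lying flat on the mat, 190 x 120 x 56 mm high; origin under its centre.
- torch: Bystander: aluminium torch standing on its head on the mat, 48 mm across, 130 high; origin under its centre.
- radio: Bystander: black hand radio standing on the mat, 32 x 56 x 110 mm plus a 60 mm aerial; origin under its centre.
- battery_a: Bystander: black battery block on the mat, 70 x 50 x 58 mm high; origin under its centre.
- battery_b: Bystander: a second such battery block, likewise.

How it is judged:
By the outcome, as a careful person would: the job done as asked, in the order asked, and still so for the second after the job is handed in, with the robot touching nothing.
It also fails if it takes over 51 s, if anything falls off the work surface, if the arm or the gripper's body presses on something with over 40 N, if the wrist force passes 120 N, or if a joint passes its speed limit or range.

## Robot

A 6-joint arm with a two-finger parallel gripper is mounted at the origin on the work surface. World frame = base frame: x ahead of the robot, y to its left, z up, the work surface at z = 0. Lengths are in m, angles in degrees, forces in N, time in s.
With the tool pointing down it reaches from about 0.3 to 0.75 m from the base axis. Payload 8.5 kg.
Tool frame: the origin (TCP) lies at the very end of the fingers, on their centre line; the grasp point (between the pads) lies grasp_offset behind it (grasp_offset is the distance from the TCP to the grasp point, in m); x points along the fingers, z is the direction in which the jaws open and shut, and the axes are right-handed (so a half turn about x gives the same grasp; the last joint's range is limited). The gripper opens to 85 mm and grips with 20 to 120 N. Pads are 22 mm wide; open, the fingers measure 114 mm over their backs; the gripper's body (76 mm by 85 mm) begins 54 mm behind the grasp point. The pads swing forward as they close: fully open they stand 13 mm farther back than shut.
Start: joints at [-87.164, 21.807, 74.336, -0, 83.858, -12.336], TCP at [0.144, -0.531, 0.231] pointing down, gripper open.
Joint ranges: [-178.18, 178.18], [-50.72, 133.34], [12.68, 142.11], [-81.47, 261.47], [9.98, 163.14], [-165.26, 165.26]. Speed limits (degrees/s): [136.94, 136.94, 180, 180, 180, 180].

## Interface

Orientations are given as a 3x3 rotation matrix whose columns are the frame's x, y, z axes.
In Python, from rig import observe, get_image, close_job, recognise, grasp_offset gives the robot as it stands.
- The arm moves only by the tool drive_tool, never from a script. Its argument "targets" is a list that holds one entry, the list of rows, each a list of 7 numbers: the shift along the tool's x, y, z in units of 50 mm (1.0 is 50 mm), then the turn, a rotation vector about the tool's x, y, z in rad, then the opening, from -1 (shut) to 1 (fully open), so that 0 is half open. A call has 1 to 5 rows; each row shifts and turns the commanded pose from where the row before left it, along the tool's axes as they then stand; what a row does not reach is not made up. A row lasts 1/10 s, in which the tool goes at most 50 mm and 8.59 degrees, less where a joint would pass 70% of its speed; a pose out of reach is approached as far as the arm can. A call is refused whole if a number of a shift passes 1 or a number of a turn 0.15, either way. A call with a gripper value outside its range is refused whole. The fingers move at their own pace and stop on an object; "force" is the grip in N (left out, the last holds). Time passes only in rows, so rows that do not move let the fingers close. It gives the time, the measured TCP pose, the force and the opening at its end, in the units of the state.
- observe(): the state, without advancing time (a new reading comes with each control period).
- get_image(name): name is "scene" or "top"; returns a dict with "image" (400x640x3 uint8, red, green, blue), "fx", "fy", "cx", "cy" (pixels), "rvec" (rotation vector, rad) and "tvec" (3), from world to camera coordinates, as OpenCV has them. Camera axes: x right, y down, z forward; pixel columns grow to the right and rows downward; lengths in m; the calibration is good to about 2 mm. A picture is of the moment at which its call begins. There is no depth.
- close_job(): hands the job in, once; it reports no verdict.
Trained networks look in a picture, given as the dict that the camera call returned (one of the last four; its "shot" number tells which), for a name from the list of things; names that differ only in an ending like _2 or _b are one class to them, and where a whole thing is asked for, a point or a joint stands for the part that bears it (a point fixed in the world has none). Each returns a list of dicts, best first, with "p" (0 to 1); they miss things now and then, are a little off and sometimes report something else, mostly with a low value. They report only what shows in the picture. A call takes as long as a camera call.
- recognise(label, picture): "at" ([column, row] as shares, 0 to 1, of the picture: columns of its width, rows of its height, amid what is visible of it).
The state is a dict: "time_s": time; "q": joint angles; "qvel": joint speeds; "joint_efforts": joint torques, N m; "position": TCP position; "tool_rot": TCP orientation; "ft_force": force on the tool from outside, world axes, zero at the start; "wrist_torque": the same for the moment, N m; "grip_width": finger opening in m.
Only numpy, scipy, OpenCV 4.12 (cv2) and the standard library are available. Lean on these libraries where they do the work, as an engineer would, in place of code of your own. Each camera call takes 0.05 s, during which the arm holds its last target.

## Working session

There is one attempt and no reset: what is moved stays moved. The work goes in short steps, Python scripts to look and compute and a tool call to move; the robot and the scene stay as the last step left them, time stands still between calls to the robot, and variables do not carry over. Pictures are saved under pics/ and viewed, and the job is handed in when it is done.

Besides the shell and the picture viewer there is one more tool, called after "Emit:" as name(argument=value, ...), one argument or row to a line, values as JSON. drive_tool: Moves the arm, as the interface text tells. Its arguments: {"type":"object","properties":{"targets":{"type":"array"},"force":{"type":"number"}},"required":["targets"]}

```bash
ls; mkdir -p pics; cat > h.py <<'E'
import numpy as np, cv2, json
from rig import *
def save(im,n): cv2.imwrite('pics/'+n, cv2.cvtColor(np.ascontiguousarray(im['image']),cv2.COLOR_RGB2BGR))
def ray(im,uv):
    K=np.array([[im['fx'],0,im['cx']],[0,im['fy'],im['cy']],[0,0,1]])
    R=cv2.Rodrigues(np.array(im['rvec'],float))[0]; t=np.array(im['tvec'],float)
    return -R.T@t, R.T@np.linalg.solve(K,[uv[0],uv[1],1.])
def onz(im,uv,z):
    c,d=ray(im,uv); return c+d*(z-c[2])/d[2]
def proj(im,P):
    K=np.array([[im['fx'],0,im['cx']],[0,im['fy'],im['cy']],[0,0,1]])
    return cv2.projectPoints(np.array(P,float).reshape(-1,3),np.array(im['rvec'],float),np.array(im['tvec'],float),K,None)[0].reshape(-1,2)
E
python3 - <<'E'
from h import *
np.set_printoptions(precision=3,suppress=True)
o=observe(); print(o)
s=get_image('scene');t=get_image('top')
save(s,'s0.png');save(t,'t0.png')
for n,im in (('scene',s),('top',t)):
    c,d=ray(im,(im['cx'],im['cy'])); print(n,c,d)
    for l in ['case','case_lid','case_handle_edge','case_pivot','case_footplate','stop_face','neighbour','torch','radio','battery_a','bay']:
        try:
            print(l,[(round(r['p'],2),np.round(np.array(r['at'])*[640,400],1)) for r in recognise(l,im)][:3])
        except Exception as e: print(l,e)
E
```

```text
pics
{'time_s': 0.0, 'q': array([-87.164,  21.843,  74.384,  -0.   ,  83.859, -12.338]), 'qvel': array([-0.06 ,  0.083, -0.019, -0.013, -0.019,  0.133]), 'joint_efforts': array([ -0.001, -44.846, -23.128,  -0.   ,   0.005,  -0.   ]), 'position': array([ 0.144, -0.531,  0.231]), 'tool_rot': array([[-0.   ,  0.965,  0.262],
       [ 0.002,  0.262, -0.965],
       [-1.   ,  0.   , -0.001]]), 'ft_force': array([-0.105,  0.063, -0.42 ]), 'wrist_torque': array([-0.032, -0.006,  0.015]), 'grip_width': 0.08521069544917921}
scene [1.009 0.472 0.692] [-0.524 -0.518 -0.676]
case [(0.93, array([325.3, 155.4]))]
case_lid [(0.79, array([328.2, 156. ]))]
case_handle_edge [(0.82, array([326.3, 151.9]))]
case_pivot [(0.86, array([326. , 151.8]))]
case_footplate [(0.88, array([320.5, 160. ]))]
stop_face [(0.9, array([297.8, 238.1]))]
neighbour [(0.72, array([199.3, 175.2])), (0.47, array([408.9, 198. ]))]
torch [(0.83, array([257.1, 130.3]))]
radio [(0.92, array([407. , 195.7]))]
battery_a [(0.85, array([375.4, 233.7])), (0.73, array([320.5, 161.5])), (0.56, array([346.8, 267.6]))]
bay [(0.77, array([298.5, 238.5]))]
top [0.364 0.031 1.213] [ 0.187  0.005 -0.982]
case [(0.85, array([370.8, 243.4]))]
case_lid [(0.88, array([370. , 240.4]))]
case_handle_edge []
case_pivot [(0.83, array([371.9, 240.8]))]
case_footplate [(0.29, array([294.7, 222.9]))]
stop_face [(0.61, array([352. , 202.8]))]
neighbour [(0.57, array([444.9, 175.8]))]
torch [(0.65, array([456.8, 240.4]))]
radio [(0.63, array([292.2, 262.8]))]
battery_a [(0.77, array([292.4, 190.1])), (0.6, array([294.8, 224.4])), (0.4, array([349.8, 203.9]))]
bay [(0.96, array([350., 208.]))]
```

View pics/s0.png

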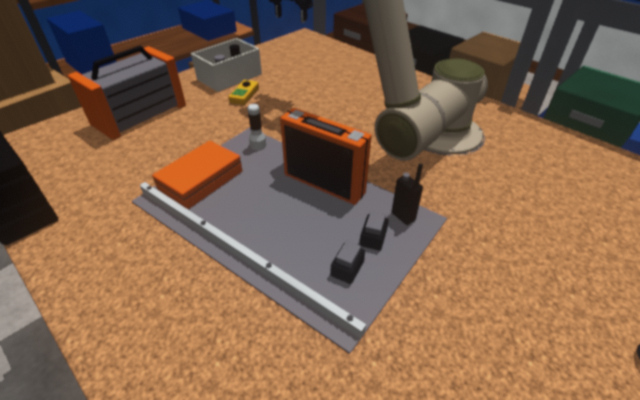

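View pics/t0.png

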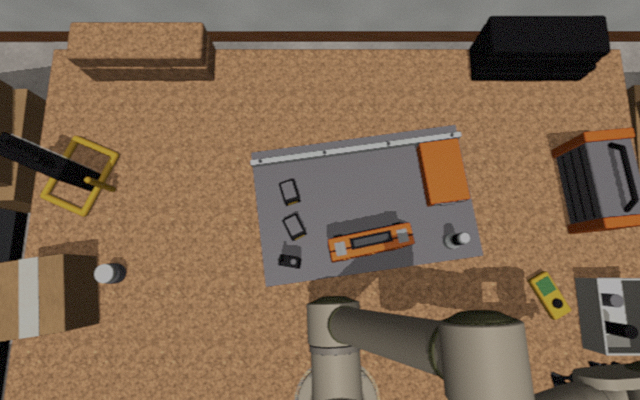

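```bash
python3 - <<'E'
import cv2
t=cv2.imread('pics/t0.png')[130:310,240:500]
cv2.imwrite('pics/t0z.png',cv2.resize(t,None,fx=3,fy=3,interpolation=cv2.INTER_CUBIC))
E
```

```text
(no output)
```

View pics/t0z.png

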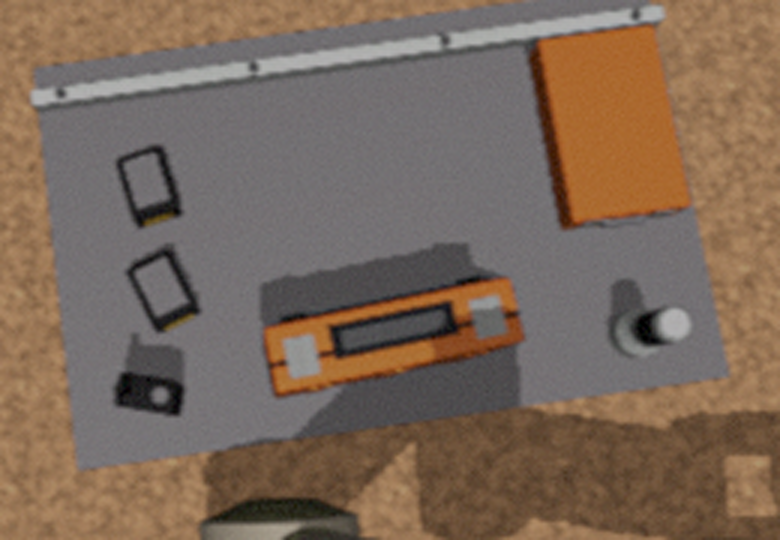

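```bash
python3 - <<'E'
from h import *
np.set_printoptions(precision=4,suppress=True)
t=get_image('top')
z=lambda p:(p[0]/3+240-.33,p[1]/3+130-.33)
def P(name,pts,h):
    r=[onz(t,z(p),h)[:2] for p in pts]
    print(name,np.array(r).round(4).tolist()); return np.array(r)
m=P('mat corners NL(far left), nearleft, nearright',[(35,68),(77,468),(728,376)],.006)
print(np.linalg.norm(m[0]-m[1]),np.linalg.norm(m[1]-m[2]),np.degrees(np.arctan2(*(m[0]-m[1])[::-1])),np.degrees(np.arctan2(*(m[1]-m[2])[::-1])))
b=P('bar far top edge, near top edge',[(35,90),(655,5),(37,106),(660,22)],.034)
print(np.degrees(np.arctan2(*(b[0]-b[1])[::-1])),np.degrees(np.arctan2(*(b[2]-b[3])[::-1])))
c=P('case fl fr nr nl',[(265,327),(510,279),(523,340),(275,395)],.186)
for a,bb in ((0,1),(3,2),(0,3),(1,2)): 
    d=c[a]-c[bb]; print(np.linalg.norm(d),np.degrees(np.arctan2(d[1],d[0])))
P('neigh top',[(532,40),(655,28),(690,207),(567,228)],.062)
P('bat',[(118,158),(162,146),(180,208),(137,222)],.064)
P('bat2',[(128,265),(170,248),(198,313),(158,328)],.064)
P('torch',[(672,325)],.136);P('radio',[(150,394)],.116)
E
```

```text
mat corners NL(far left), nearleft, nearright [[0.7347, 0.2699], [0.3232, 0.2128], [0.4152, -0.4367]]
0.4154162300729138 0.6559797424073233 7.896926987068376 98.05662870771141
bar far top edge, near top edge [[0.7026, 0.2635], [0.7952, -0.3772], [0.6857, 0.2608], [0.7767, -0.3813]]
98.21953849229928 98.06900246034887
case fl fr nr nl [[0.4482, 0.0276], [0.4902, -0.1844], [0.4376, -0.1936], [0.3905, 0.019]]
0.21613411716587178 101.20760391808265
0.21778210874593826 102.5054046548457
0.058338494909715086 8.473849709874553
0.05335284468001225 9.929206085813744
neigh top [[0.7477, -0.2415], [0.7605, -0.3661], [0.5768, -0.3894], [0.5557, -0.268]]
bat [[0.6245, 0.1728], [0.6368, 0.1295], [0.5744, 0.1107], [0.5604, 0.1526]]
bat2 [[0.518, 0.1604], [0.5347, 0.1199], [0.4715, 0.0918], [0.4569, 0.1301]]
torch [[0.455, -0.3392]]
radio [[0.3928, 0.1318]]
```

```bash
python3 -c "
from rig import *
print(grasp_offset)"
```

```text
0.0187
```

Emit:
drive_tool(
  targets=[
    [[0, 0, 0, 0.059, 0, 0, 1], [0, 0.48, -0.58, 0, 0, 0, 1], [0, 0.48, -0.58, 0, 0, 0, 1], [0, 0.48, -0.58, 0, 0, 0, 1], [0, 0.48, -0.58, 0, 0, 0, 1]],
  ],
)

```text
time_s: 1.75
position: [0.2147, -0.3963, 0.2313]
tool_rot: [[0.0, 0.979, 0.204], [-0.0, 0.204, -0.979], [-1.0, 0.0, 0.0]]
ft_force: [-0.0, -1.0, -0.2]
grip_width: 0.0856
```

Emit:
drive_tool(
  targets=[
    [[0, 0.48, -0.58, 0, 0, 0, 1], [0, 0.48, -0.58, 0, 0, 0, 1], [0, 0.48, -0.58, 0, 0, 0, 1], [0, 0.48, -0.58, 0, 0, 0, 1], [0, 0.48, -0.58, 0, 0, 0, 1]],
  ],
)

```text
time_s: 2.25
position: [0.3025, -0.2298, 0.2315]
tool_rot: [[0.0, 0.979, 0.204], [-0.0, 0.204, -0.979], [-1.0, 0.0, 0.001]]
ft_force: [0.4, -0.1, -0.4]
grip_width: 0.0856
```

Emit:
drive_tool(
  targets=[
    [[0, 0.48, -0.58, 0, 0, 0, 1], [0, 0.48, -0.58, 0, 0, 0, 1], [0, 0.48, -0.58, 0, 0, 0, 1], [0, 0.4, -0.56, 0, 0, 0, 1], [0, 0, 0, 0, 0, 0, 1]],
  ],
)

```text
time_s: 2.75
position: [0.3693, -0.0969, 0.2315]
tool_rot: [[0.001, 0.978, 0.209], [0.001, 0.209, -0.978], [-1.0, 0.001, -0.0]]
ft_force: [0.6, -0.3, 0.0]
grip_width: 0.0852
```

Emit:
drive_tool(
  targets=[
    [[0.5, 0, 0, 0, 0, 0, 1], [0.5, 0, 0, 0, 0, 0, 1], [0.5, 0, 0, 0, 0, 0, 1], [0.2, 0, 0, 0, 0, 0, 1], [0, 0, 0, 0, 0, 0, 1]],
  ],
)

```text
time_s: 3.25
position: [0.3679, -0.1001, 0.1454]
tool_rot: [[-0.002, 0.979, 0.204], [0.001, 0.204, -0.979], [-1.0, -0.002, -0.002]]
ft_force: [0.8, -0.3, 0.5]
grip_width: 0.0855
```

```bash
python3 - <<'E'
from h import *
s=get_image('scene');t=get_image('top')
i=np.vstack([cv2.resize(s['image'][80:300,120:460],None,fx=1.5,fy=1.5,interpolation=3)[:300,:510],cv2.resize(t['image'][120:320,230:500],(510,300))[:,:510]])
cv2.imwrite('pics/a1.png',i[:,:,::-1]); print(observe()['ft_force'],observe()['position'])
E
```

```text
[-0.01650513  0.53577303  0.24033093] [ 0.36873731 -0.10038762  0.14676245]
```

View pics/a1.png

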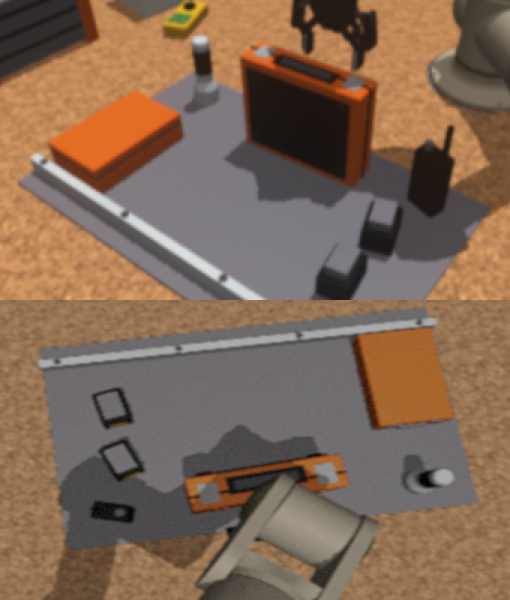

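Emit:
drive_tool(
  targets=[
    [[0, 0.2, 0, 0, 0, 0, 1], [0, 0.2, 0, 0, 0, 0, 1], [0, 0.15, 0, 0, 0, 0, 1], [0, 0.1, 0, 0, 0, 0, 1], [0, 0.1, 0, 0, 0, 0, 1]],
  ],
)

```text
time_s: 3.85
position: [0.4057, -0.0919, 0.1463]
tool_rot: [[-0.0, 0.979, 0.205], [0.0, 0.205, -0.979], [-1.0, -0.0, -0.0]]
ft_force: [-1.1, -0.7, -0.3]
grip_width: 0.0855
```

Emit:
drive_tool(
  targets=[
    [[0, 0.2, 0, 0, 0, 0, 1], [0, 0.2, 0, 0, 0, 0, 1], [0, 0.2, 0, 0, 0, 0, 1], [0, 0.2, 0, 0, 0, 0, 1], [0, 0, 0, 0, 0, 0, 1]],
  ],
)

```text
time_s: 4.35
position: [0.4457, -0.0838, 0.1462]
tool_rot: [[0.001, 0.979, 0.205], [-0.0, 0.205, -0.979], [-1.0, 0.001, 0.0]]
ft_force: [-0.3, 0.6, -0.0]
grip_width: 0.0851
```

```bash
cat > look.py <<'E'
from h import *
import sys
s=get_image('scene');t=get_image('top')
i=np.vstack([cv2.resize(s['image'][80:300,120:460],None,fx=1.5,fy=1.5,interpolation=3)[:300,:510],cv2.resize(t['image'][120:320,230:500],(510,300))[:,:510]])
cv2.imwrite('pics/'+sys.argv[1],i[:,:,::-1]); o=observe();print(o['time_s'],o['ft_force'],o['position'])
E
python3 look.py a2.png
```

```text
4.45 [-0.56075537  0.19093088  0.26736887] [ 0.44448814 -0.08381917  0.14614284]
```

View pics/a2.png

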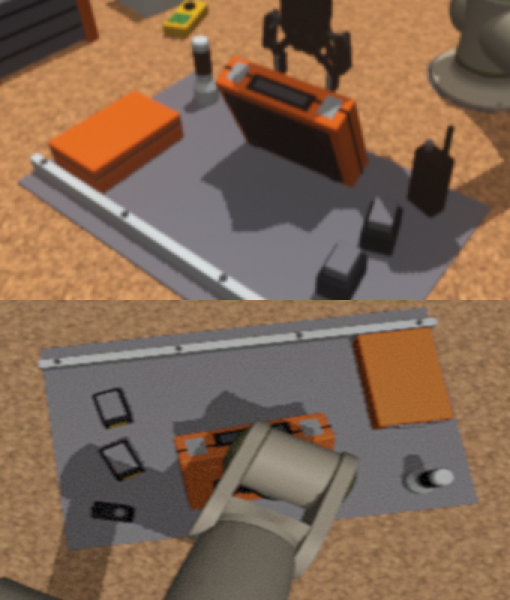

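The case is tilting about its foot-side bottom edge (top edge now leaning towards the bar, at about (290,75) in the scene crop), with both fingers on the lid. I'll keep pushing.

Emit:
drive_tool(
  targets=[
    [[0, 0.2, 0, 0, 0, 0, 1], [0, 0.2, 0, 0, 0, 0, 1], [0, 0.2, 0, 0, 0, 0, 1], [0, 0.0, 0, 0, 0, 0, 1], [0, 0, 0, 0, 0, 0, 1]],
  ],
)

```text
time_s: 4.95
position: [0.4739, -0.0777, 0.1461]
tool_rot: [[-0.001, 0.979, 0.205], [0.0, 0.205, -0.979], [-1.0, -0.0, -0.0]]
ft_force: [-1.1, -0.0, -0.0]
grip_width: 0.0858
```

```bash
python3 look.py a3.png
```

```text
5.05 [-0.54107967  0.09113926  0.04038989] [ 0.47360207 -0.07779208  0.14625135]
```

View pics/a3.png

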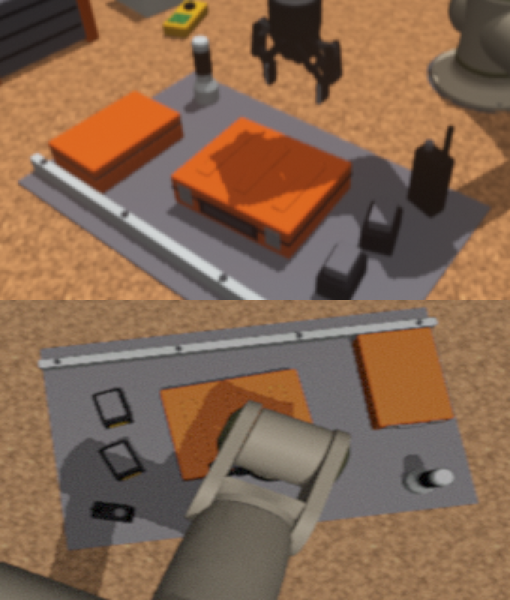

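The case has fallen flat with the lid up. Its handle edge faces the bar, with a gap, and nothing else was disturbed. I'll back off and measure it.

Emit:
drive_tool(
  targets=[
    [[0, -0.5, 0, 0, 0, 0, 1], [0, -0.5, 0, 0, 0, 0, 1], [0, -0.5, 0, 0, 0, 0, 1], [0, -0.5, 0, 0, 0, 0, 1], [0, -0.1, 0, 0, 0, 0, 1]],
  ],
)

```text
time_s: 5.55
position: [0.3691, -0.0992, 0.1464]
tool_rot: [[-0.001, 0.979, 0.203], [0.0, 0.203, -0.979], [-1.0, -0.001, -0.0]]
ft_force: [1.5, 0.5, -0.4]
grip_width: 0.0857
```

```bash
python3 - <<'E'
from h import *
s=get_image('scene');t=get_image('top')
cv2.imwrite('pics/t4.png',cv2.resize(t['image'][130:310,240:500],None,fx=3,fy=3,interpolation=2)[:,:,::-1])
cv2.imwrite('pics/s4.png',cv2.resize(s['image'][110:300,140:400],None,fx=3,fy=3,interpolation=2)[:,:,::-1])
print(observe()['position'])
E
```

```text
[ 0.37091003 -0.09950113  0.14662449]
```

View pics/t4.png

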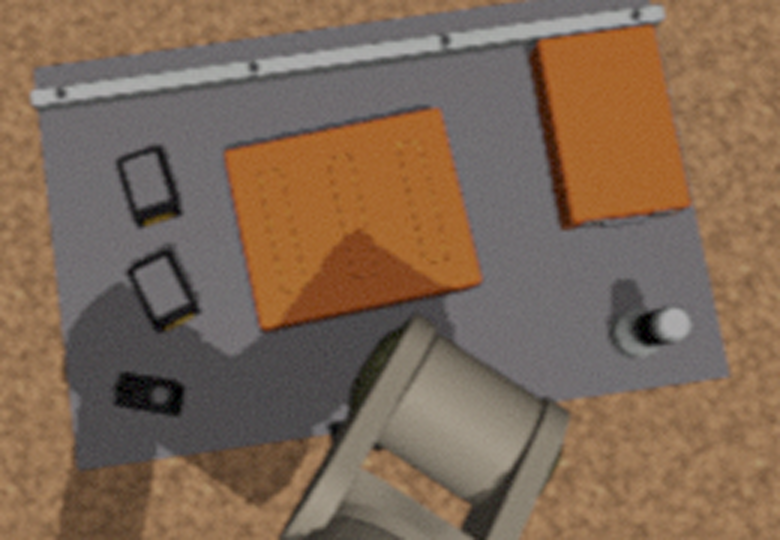

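View pics/s4.png

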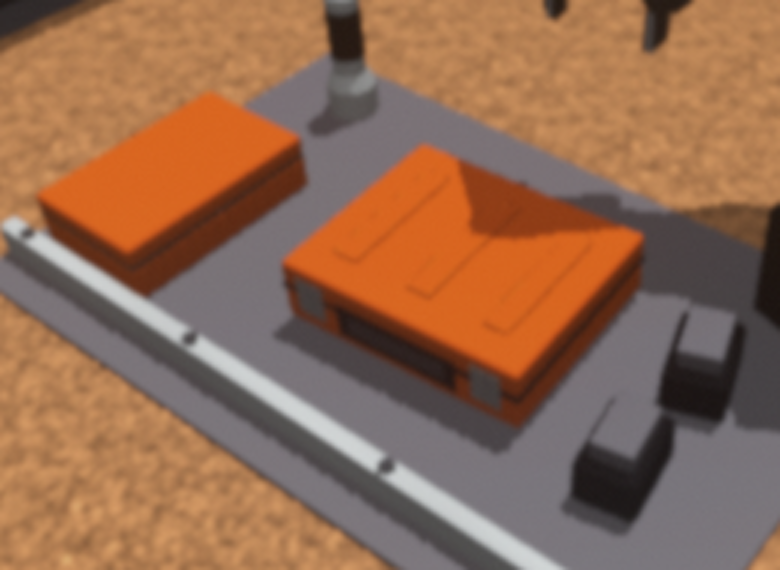

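```bash
cat > meas.py <<'E'
from h import *
np.set_printoptions(precision=4,suppress=True)
def run(c,b=[(37,106),(660,22)]):
    t=get_image('top')
    z=lambda p:(p[0]/3+240-.33,p[1]/3+130-.33)
    c=np.array([onz(t,z(p),.072)[:2] for p in c]); b=np.array([onz(t,z(p),.034)[:2] for p in b])
    print(c.tolist())
    for i,j in ((0,1),(3,2),(0,3),(1,2)):
        d=c[i]-c[j]; print(np.linalg.norm(d),np.degrees(np.arctan2(d[1],d[0])))
    a=np.radians(8.05); R=np.array([[np.cos(a),np.sin(a)],[-np.sin(a),np.cos(a)]])
    o=np.array([.575,-.0834])
    print('bay frame corners\n',(c-o)@R.T,'\nbar\n',(b-o)@R.T)
    print('hinge mid',(c[2]+c[3])/2)
E
python3 -c "
from meas import *
run([(225,148),(440,108),(481,284),(263,331)])"
```

```text
[[0.6329790423321107, 0.06680401170609393], [0.6739884503346398, -0.1454597082921168], [0.49929189514134936, -0.18031834052028023], [0.4537015029144734, 0.02911734144188445]]
0.21618894137350483 100.9348359554867
0.21434035724136827 102.28068047822438
0.18319585490737972 11.871528636616432
0.17814042392792473 11.284487443154704
bay frame corners
 [[ 0.0784  0.1406]
 [ 0.0893 -0.0753]
 [-0.0885 -0.0854]
 [-0.1043  0.1284]] 
bar
 [[ 0.1578  0.3253]
 [ 0.158  -0.3232]]
hinge mid [ 0.4765 -0.0756]
```

Emit:
drive_tool(
  targets=[
    [[0, 0.3, -0.1, 0.065, 0, 0, 1], [0, 0.4, -0.1, 0, 0, 0, 1], [0, 0.4, -0.1, 0, 0, 0, 1], [0.4, 0, 0, 0, 0, 0, 1], [0.4, 0, 0, 0, 0, 0, 1]],
  ],
)

```text
time_s: 6.2
position: [0.4246, -0.0755, 0.1058]
tool_rot: [[0.002, 0.99, 0.142], [-0.001, 0.142, -0.99], [-1.0, 0.002, 0.001]]
ft_force: [0.5, 0.2, -0.7]
grip_width: 0.0853
```

Emit:
drive_tool(
  targets=[
    [[0.4, 0, 0, 0, 0, 0, 1], [0.4, 0, 0, 0, 0, 0, 1], [0.4, 0, 0, 0, 0, 0, 1], [0.1, 0, 0, 0, 0, 0, 1], [0, 0, 0, 0, 0, 0, 1]],
  ],
)

```text
time_s: 6.7
position: [0.4234, -0.0756, 0.0409]
tool_rot: [[-0.001, 0.99, 0.141], [0.001, 0.141, -0.99], [-1.0, -0.001, -0.001]]
ft_force: [-0.4, 0.3, -0.4]
grip_width: 0.0855
```

```bash
python3 look.py a5.png
```

```text
6.8 [-0.27869289  0.61920852 -0.31997049] [ 0.42363063 -0.0759021   0.04187988]
```

View pics/a5.png

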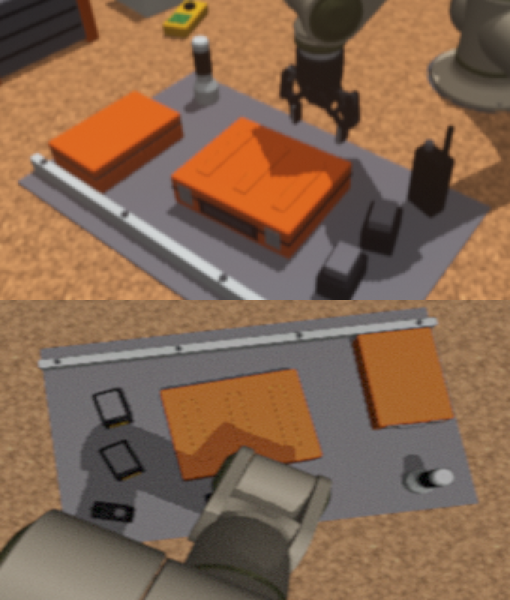

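Emit:
drive_tool(
  targets=[
    [[0.2, 0, 0, 0, 0, 0, 1], [0, 0.3, 0, 0, 0, 0, 1], [0, 0.2, 0, 0, 0, 0, 1], [0, 0.2, 0, 0, 0, 0, 1], [0, 0.1, 0, 0, 0, 0, 1]],
  ],
)

```text
time_s: 7.3
position: [0.4633, -0.0701, 0.0314]
tool_rot: [[0.0, 0.99, 0.141], [-0.0, 0.141, -0.99], [-1.0, 0.0, 0.0]]
ft_force: [-5.8, -0.1, 3.4]
grip_width: 0.0853
```

Emit:
drive_tool(
  targets=[
    [[0, 0.1, 0, 0, 0, 0, 1], [0, 0.1, 0, 0, 0, 0, 1], [0, 0.1, 0, 0, 0, 0, 1], [0, 0.1, 0, 0, 0, 0, 1], [0, 0.1, 0, 0, 0, 0, 1]],
  ],
)

```text
time_s: 7.8
position: [0.4858, -0.066, 0.0312]
tool_rot: [[-0.004, 0.99, 0.141], [0.001, 0.141, -0.99], [-1.0, -0.004, -0.002]]
ft_force: [-6.8, 1.4, 4.9]
grip_width: 0.0851
```

```bash
python3 look.py a6.png
```

```text
7.9 [-1.52234885 -0.02953722 -0.04589017] [ 0.48688376 -0.06630981  0.03121113]
```

View pics/a6.png

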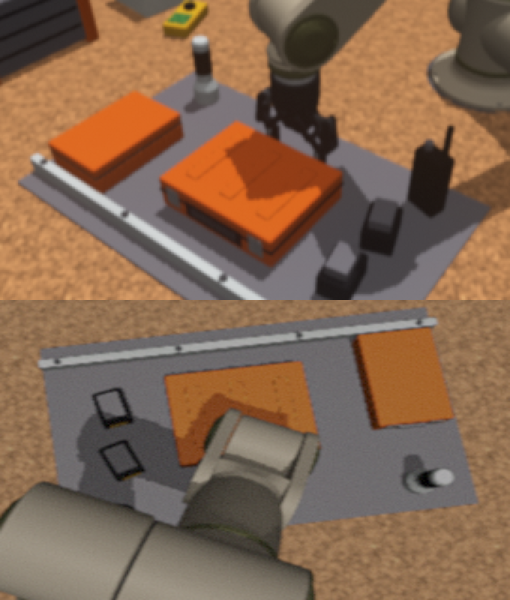

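Emit:
drive_tool(
  targets=[
    [[0, 0.1, 0, 0, 0, 0, 1], [0, 0.1, 0, 0, 0, 0, 1], [0, 0.1, 0, 0, 0, 0, 1], [0, 0.1, 0, 0, 0, 0, 1], [0, 0.1, 0, 0, 0, 0, 1]],
  ],
)

```text
time_s: 8.4
position: [0.5124, -0.0632, 0.0312]
tool_rot: [[-0.0, 0.99, 0.14], [0.0, 0.14, -0.99], [-1.0, -0.0, -0.0]]
ft_force: [-2.1, 0.3, -1.1]
grip_width: 0.0857
```

Emit:
drive_tool(
  targets=[
    [[0, 0.1, 0, 0, 0, 0, 1], [0, 0.1, 0, 0, 0, 0, 1], [0, 0.1, 0, 0, 0, 0, 1], [0, 0.06, 0, 0, 0, 0, 1], [0, 0, 0, 0, 0, 0, 1]],
  ],
)

```text
time_s: 8.9
position: [0.5307, -0.0607, 0.0315]
tool_rot: [[0.002, 0.99, 0.14], [-0.0, 0.14, -0.99], [-1.0, 0.001, 0.001]]
ft_force: [1.1, 0.3, 0.5]
grip_width: 0.0853
```

```bash
python3 look.py a7.png
```

```text
9.0 [-0.59047739  0.3652248   0.94103111] [ 0.5304596  -0.0607661   0.03159294]
```

View pics/a7.png

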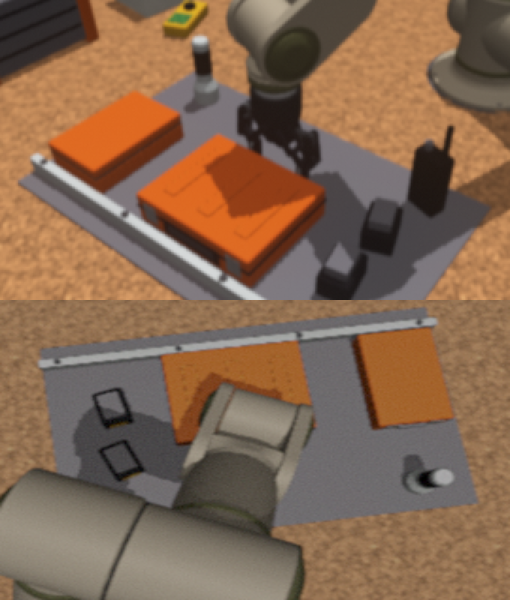

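Emit:
drive_tool(
  targets=[
    [[0, 0.05, 0, 0, 0, 0, 1], [0, 0.05, 0, 0, 0, 0, 1], [0, 0.04, 0, 0, 0, 0, 1], [0, 0, 0, 0, 0, 0, 1]],
  ],
)

```text
time_s: 9.4
position: [0.5364, -0.0597, 0.0316]
tool_rot: [[-0.001, 0.99, 0.14], [-0.0, 0.14, -0.99], [-1.0, -0.001, -0.0]]
ft_force: [-5.2, -0.2, 2.8]
grip_width: 0.0854
```

Emit:
drive_tool(
  targets=[
    [[0, 0.03, 0, 0, 0, 0, 1], [0, 0.03, 0, 0, 0, 0, 1]],
  ],
)

```text
time_s: 9.6
position: [0.539, -0.0593, 0.0316]
tool_rot: [[-0.002, 0.99, 0.14], [-0.0, 0.14, -0.99], [-1.0, -0.002, -0.0]]
ft_force: [-7.4, -1.4, 4.1]
grip_width: 0.0852
```

Emit:
drive_tool(
  targets=[
    [[0, 0.03, 0, 0, 0, 0, 1], [0, 0.03, 0, 0, 0, 0, 1]],
  ],
)

```text
time_s: 9.8
position: [0.5407, -0.059, 0.0315]
tool_rot: [[-0.005, 0.99, 0.141], [-0.0, 0.141, -0.99], [-1.0, -0.005, -0.0]]
ft_force: [-18.2, -5.4, 14.0]
grip_width: 0.0853
```

Emit:
drive_tool(
  targets=[
    [[0, 0.03, 0, 0, 0, 0, 1]],
  ],
)

```text
time_s: 9.9
position: [0.5406, -0.059, 0.0316]
tool_rot: [[-0.009, 0.99, 0.141], [-0.001, 0.141, -0.99], [-1.0, -0.009, -0.001]]
ft_force: [-26.6, -7.9, 18.6]
grip_width: 0.0854
```

```bash
cat > z.py <<'E'
from h import *
import sys
n=sys.argv[1]
s=get_image('scene');t=get_image('top')
cv2.imwrite(f'pics/t{n}.png',cv2.resize(t['image'][130:310,240:500],None,fx=3,fy=3,interpolation=2)[:,:,::-1])
cv2.imwrite(f'pics/s{n}.png',cv2.resize(s['image'][130:300,140:400],None,fx=3,fy=3,interpolation=2)[:,:,::-1])
o=observe();print(o['time_s'],o['ft_force'],o['position'])
E
python3 z.py 8
```

```text
10.0 [-21.42845326  -5.46613769  14.61127955] [ 0.54060751 -0.05901887  0.03155611]
```

View pics/s8.png

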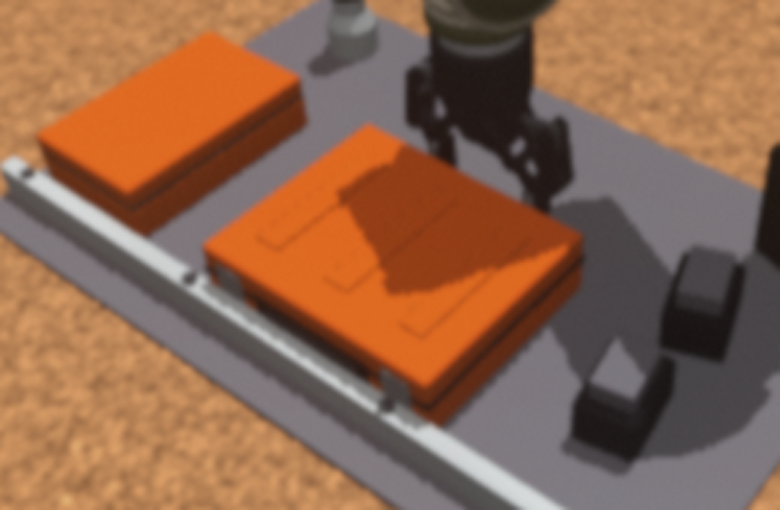

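View pics/t8.png

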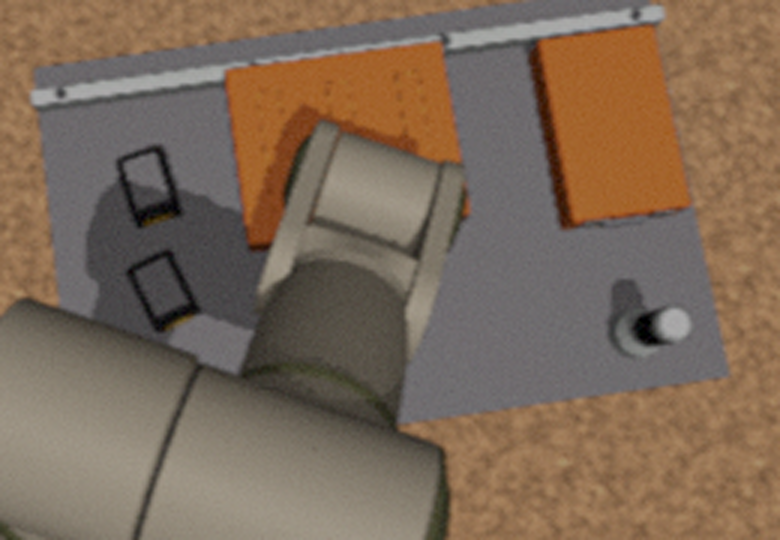

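The push force jumped to about 27 N, and the tool is at bay x = −31 mm, which is what the sizes predict for a seated case. I'll back off.

Emit:
drive_tool(
  targets=[
    [[0, -0.06, 0, 0, 0, 0, 1], [0, -0.2, 0, 0, 0, 0, 1], [0, -0.4, 0, 0, 0, 0, 1], [0, -0.5, 0, 0, 0, 0, 1], [0, -0.5, 0, 0, 0, 0, 1]],
  ],
)

```text
time_s: 10.5
position: [0.4612, -0.0703, 0.0314]
tool_rot: [[0.001, 0.99, 0.141], [-0.0, 0.141, -0.99], [-1.0, 0.001, 0.0]]
ft_force: [0.3, -0.7, 0.3]
grip_width: 0.0856
```

Emit:
drive_tool(
  targets=[
    [[-0.5, 0, 0, 0, 0, 0, 1], [-0.7, 0, 0, 0, 0, 0, 1], [-0.7, 0, 0, 0, 0, 0, 1], [-0.7, -0.3, 0, 0, 0, 0, 1], [-0.7, -0.3, 0, 0, 0, 0, 1]],
  ],
)

```text
time_s: 11.0
position: [0.4317, -0.0744, 0.1977]
tool_rot: [[0.001, 0.99, 0.141], [-0.0, 0.141, -0.99], [-1.0, 0.001, 0.0]]
ft_force: [0.8, 0.3, -0.4]
grip_width: 0.0855
```

```bash
python3 z.py 9
```

```text
11.1 [0.97245839 0.50630122 0.04657203] [ 0.4326658  -0.07509912  0.20016843]
```

View pics/s9.png

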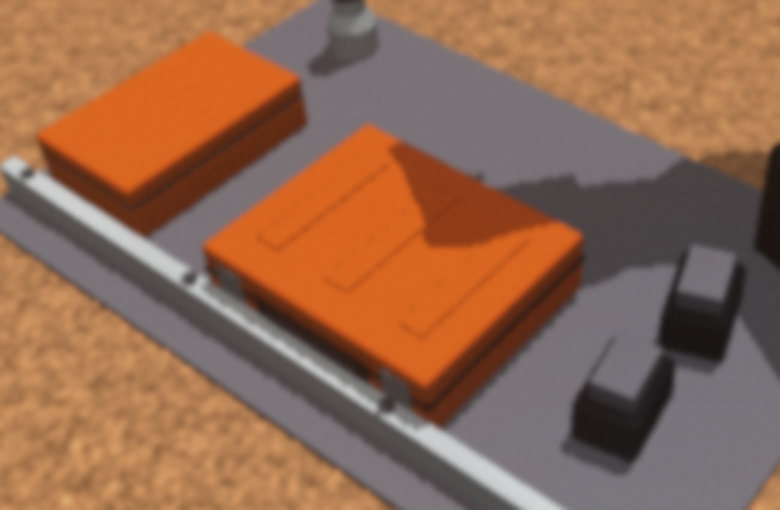

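View pics/t9.png

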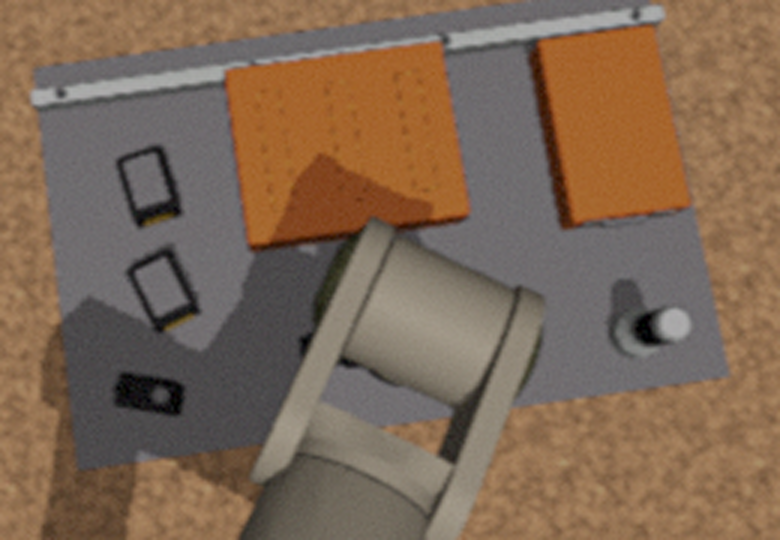

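```bash
python3 - <<'E'
from meas import *
run([(227,71),(441,42),(468,216),(249,247)])
t=get_image('top');s=get_image('scene')
# predicted seated lid corners vs observed
a=np.radians(8.05)
ex=np.array([np.cos(a),np.sin(a),0]);ey=np.array([-np.sin(a),np.cos(a),0]);o=np.array([.575,-.0834,.072])
P=[o+x*ex+(y+.029)*ey for x,y in((.16,.11),(.16,-.11),(-.02,-.11),(-.02,.11))]
print((proj(t,P)-[240,130]+.33)*3); print((proj(s,P)-[140,130]+.33)*3)
E
```

```text
[[0.7116532415261075, 0.06542746709263257], [0.7421321540902037, -0.1482212247385572], [0.5656290993708675, -0.1698408266216208], [0.5347043553246911, 0.04281267144841739]]
0.21581178751928384 98.11897735944454
0.21489032094476768 98.27413192066344
0.17838816471378208 7.283153522207116
0.17782220196263226 6.9832906866423325
bay frame corners
 [[ 0.1561  0.1282]
 [ 0.1564 -0.0876]
 [-0.0214 -0.0843]
 [-0.0222  0.1306]] 
bar
 [[ 0.1578  0.3253]
 [ 0.158  -0.3232]]
hinge mid [ 0.5502 -0.0635]
[[215.7622  68.7547]
 [433.8993  39.4662]
 [464.4304 215.069 ]
 [240.1004 245.9286]]
[[433.9657 394.9639]
 [205.3647 251.022 ]
 [374.0607 126.7108]
 [593.6156 239.7498]]
```

```bash
python3 -c "
from rig import *
print(close_job())"
```

```text
the job is handed in; nothing more can be done
None
```

The larger case is lying flat on its feet, lid up, with its handle edge against the stop bar. I handed the job in at about 11 s with the arm clear of everything.

**What I did:** I pushed the standing case over from the lid side at about 0.146 m with the gripper open. It tipped after about 70 mm of tool travel past contact at most and landed flat. Then I pushed low on its hinge edge with both fingertips, with the tool lined up to the bar. This took out the roughly 3.5° of skew until it seated.

**Last checks:**
- **Seated:** the push force rose from about 7 N to about 27 N, with the tool at bay x = −31 mm, as the sizes predict for a seated case. The lid corners sat at the same pixels after I backed off.
- **Square:** the handle edge measured 98.1°, against 98.1° for the bar.
- **Gap:** by image the handle edge is 1.6–1.7 mm short of the bar face. That is within the 2 mm calibration error, and the case also measured 2–5 mm short on its known sizes. The lid's side edges read about 1° off square (7.1° against 8.05°), so I relied on the longer front edge and the contact force.
- **Other things:** the smaller case, torch, radio and both battery blocks look unmoved in the pictures.

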